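# Load the cooling rack

## Robot

A 7-joint arm with a two-finger parallel gripper is mounted at the origin on the work surface. World frame = base frame: x ahead of the robot, y to its left, z up, the work surface at z = 0. Lengths are in mm, angles in rad, forces in N, time in s.
With the tool pointing down it reaches from about 400 to 875 mm from the base axis. Payload 4.4 kg.
Tool frame: the origin (TCP) lies at the very end of the fingers, on their centre line; the grasp point (between the pads) lies 19 mm behind it; z points along the fingers, y is the direction in which the jaws open and shut (so a half turn about z gives the same grasp; the last joint's range is limited). The gripper opens to 85 mm and grips with 20 to 120 N. Pads are 22 mm wide; open, the fingers measure 114 mm over their backs; the gripper's body (76 mm by 85 mm) begins 54 mm behind the grasp point. The pads swing forward as they close: fully open they stand 13 mm farther back than shut.
Start: joints at [-1.227, 0.628, 0.038, 1.517, -0.027, 0.996, -0.02], TCP at [258.955, 596.205, 231.313] pointing down, gripper open.
Joint ranges: [-3.06, 3.06], [-0.37, 2.12], [-1.25, 1.32], [0.18, 2.47], [-1.1, 4.24], [0.23, 1.98], [-2.94, 2.94]. Speed limits (rad/s): [2.57, 2.57, 3.14, 3.14, 3.14, 3.14, 3.14].

## Interface

Orientations are given as [roll, pitch, yaw] about the fixed x, y, z axes, in that order (R = Rz(yaw) Ry(pitch) Rx(roll)).
In Python, from cell import ctrl gives the robot as it stands.
- The arm moves only by the shell command python3 -m crank 'ROWS' [OPENING]. ROWS is JSON, a list that holds one entry, the list of rows, each a list of 6 numbers: the shift along the tool's x, y, z in units of 30 mm (1.0 is 30 mm), then the turn, a rotation vector about the tool's x, y, z in units of 6 degrees (1.0 is 6 degrees). In form: [[[tx, ty, tz, rx, ry, rz], ...]]. A call has 1 to 12 rows; each row shifts and turns the pose as measured when the row begins, along the tool's axes as they then stand; what a row does not reach is not made up. A row lasts 1/12 s, in which the tool goes at most 41.7 mm and 7.16 degrees, less where a joint would pass 70% of its speed; a pose out of reach is approached as far as the arm can. A call is refused whole if a number of a shift passes 1 or a number of a turn 1, either way. A call with a gripper value outside its range is refused whole. OPENING is the gripper command: -1 is fully open, 1 is shut, values between are in proportion, set as the call begins (- or left out, the last holds). The fingers move at their own pace and stop on an object; the grip force is fixed at half the most. Time passes only in rows, so rows that do not move let the fingers close. It gives the time, the measured TCP pose, the force and the opening at its end, in the units of the state.
- ctrl.read_state(): the state, without advancing time (a new reading comes with each control period).
- ctrl.get_image(name): name is "scene" or "top" or "wrist"; returns a dict with "color" (384x512x3 uint8, red, green, blue), "depth" (384x512 float32, mm along the optical axis (not along the pixel's ray), 0 where there is no reading), "camera_matrix" (3x3 intrinsics, pixels), "k1" (the pictures are not rectified: a ray, as slopes to the right and down, at radius r is drawn at 1 + k1 r^2 times it, then the intrinsics apply), "R" (3x3) and "t" (3): a world point X has camera coordinates R X + t. Camera axes: x right, y down, z forward; pixel columns grow to the right and rows downward; lengths in mm; the calibration is good to about 2 mm. A picture is of the moment at which its call begins.
- ctrl.finish_job(): hands the job in, once; it reports no verdict.
Trained networks look in a picture, given as the dict that the camera call returned (one of the last four; its "shot" number tells which), for a name from the list of things; names that differ only in an ending like _2 or _b are one class to them, and where a whole thing is asked for, a point or a joint stands for the part that bears it (a point fixed in the world has none). Each returns a list of dicts, best first, with "conf" (0 to 1); they miss things now and then, are a little off and sometimes report something else, mostly with a low value. They report only what shows in the picture. A call takes as long as a camera call.
- ctrl.search_frame(query, picture): "extent" ([centre column, centre row, width, height] in pixels, round what is visible of it).
The state is a dict: "clock": time; "qpos": joint angles; "qd": joint speeds; "tau": joint torques, N m; "eef_pos": TCP position; "tool_rot": TCP orientation; "force": force on the tool from outside, world axes, zero at the start; "torque": the same for the moment, N m; "width": finger opening in mm.
Only numpy, scipy, OpenCV 4.12 (cv2) and the standard library are available. Lean on these libraries where they do the work, as an engineer would, in place of code of your own. Each camera call takes 0.05 s, during which the arm holds its last target. There are 200 camera calls.

## Task

Stand the small round mould upright on the baking sheet while the sheet is still on the worktop. Then slide the sheet, mould and all, handle outwards, into the rack from its open front, on the rail pair directly below the one that holds the wire cooling grid, pushed fully home, and let go. Never let the mould tip over, leave the grid where it is, and do not disturb the spray bottle, plates or jar.

Things in the scene. Friction and masses are not known exactly. Their poses are not given: they have to be found in the camera images.
- rack: Fixed steel rack, 204 mm wide (y), 150 mm deep (x), open front (-x) and back; x points from front to back. Origin on its centre line, 0 to 50 mm above the worktop (leg length differs from run to run). Four rail pairs, upper faces 30, 94, 158 and 222 mm above the origin. Corner posts (12 mm, at x +-69, y +-96 mm) and two top cross bars reach 250 mm above the origin.
- rack_pair2 (a point): Centre of the rail pair for the sheet: second from below, midway between its rails, at the height of their upper faces; axes as the rack's. Every pair: rails reach from y = 68 to 86 mm either side, x -75 to +75 mm; side webs at y = +-86 mm rise 14 mm (6 mm play each side of the sheet); stops at the back, front faces at x = 72 mm, 14 mm high. Sheet home: its origin at x = 2 mm, y within 6.
- sheet: Loose aluminium baking sheet, 140 (x) by 160 mm (y), floor 3 mm thick, rim 10 mm high and 3 mm thick, about 0.2 kg. Origin: centre of its underside. A wooden handle bar, 16 mm wide (y), z from 17 to 39 mm, runs out of the front edge along -x, from x = -70 to -185 mm. Starts flat on the worktop. Its +x edge goes into the rack first.
- sheet_grip (a point): Point in the middle of the handle's section, 145 mm from the sheet's centre along -x (75 mm out from the front edge), 28 mm above the sheet's underside: a good place to grip, closing across the handle (along the sheet's y); axes as the sheet's.
- mould: Loose open round steel pudding mould, 40 mm high, 49 mm diameter at the foot and 52 mm at the rim, wall 3 mm, about 0.07 kg. Starts upright on the worktop. Origin: centre of its underside, z up along its axis.
- grid: Loose wire cooling grid, 140 x 160 mm, 5 mm thick, no handle, lying in the rack on the third rail pair from below. Origin: centre of its underside.
- spray: Bystander: white spray bottle, 68 mm diameter, 166 mm high. Origin: centre of its underside.
- plates: Bystander: stack of six small plates, 124 mm diameter, 69 mm high. Origin: centre of its underside.
- jar: Bystander: green glass jar, 70 mm diameter, 100 mm high. Origin: centre of its underside.

How it is judged (in metres and radians):
On the way:
1. the mould stands on the sheet, let go, while the sheet lies on the worktop (x of mould in the frame of sheet between -0.055 and 0.055 m and y of mould in the frame of sheet between -0.06 and 0.06 m and z of mould in the frame of sheet between -0.002 and 0.008 m and angle between mould's own z axis and vertical below 0.12 rad and height (world z) of sheet below 0.01 m and contact force between the fingers and mould below 0.2 N and horizontal distance between sheet and rack above 0.12 m), for 0.2 s.
At the end, for the whole second after the job is handed in: Sheet level, at rest on the second rail pair from below (height within 5 mm), within 8 mm of home, between the side webs, handle out at the front; mould upright and at rest on its floor, centre at least 15 mm inside its front and back edges and 20 mm inside its sides; grid still on the third pair (x of sheet in the frame of rack between -0.006 and 0.01 m and y of sheet in the frame of rack between -0.012 and 0.012 m and z of sheet in the frame of rack between 0.089 and 0.099 m and angle between sheet's own z axis and vertical below 0.05 rad and x of sheet_grip in the frame of rack below -0.12 m and linear speed of each of sheet, mould below 0.02 m/s and x of mould in the frame of sheet between -0.055 and 0.055 m and y of mould in the frame of sheet between -0.06 and 0.06 m and z of mould in the frame of sheet between -0.002 and 0.008 m and angle between mould's own z axis and vertical below 0.12 rad and distance between grid and rack below 0.172 m and z of grid in the frame of rack above 0.152 m); the robot touches nothing.
It fails at once if the mould tips over (more than 35 degrees) (angle between mould's own z axis and vertical above 0.61 rad).
It fails at once if the cooling grid is pushed more than 30 mm from where it was (distance of grid from where it was at the start of the episode above 0.03 m).
It fails at once if the spray bottle is moved more than 30 mm or tipped (distance of spray from where it was at the start of the episode above 0.03 m or angle between spray's own z axis and vertical above 0.3 rad).
It fails at once if the stack of plates is moved more than 30 mm or tipped (distance of plates from where it was at the start of the episode above 0.03 m or angle between plates's own z axis and vertical above 0.3 rad).
It fails at once if the glass jar is moved more than 30 mm or tipped (distance of jar from where it was at the start of the episode above 0.03 m or angle between jar's own z axis and vertical above 0.3 rad).
It also fails if it takes over 72 s, if anything falls off the work surface, if the arm or the gripper's body presses on something with over 40 N, if the wrist force passes 120 N, or if a joint passes its speed limit or range.

## Working session

There is one attempt and no reset: what is moved stays moved. The work goes in short steps, Python scripts to look and compute and a shell command to move; the robot and the scene stay as the last step left them, time stands still between calls to the robot, and variables do not carry over. Pictures are saved under pics/ and viewed, about 8 in all and at most 12, crops included, and the job is handed in when it is done.

```bash
ls; mkdir -p pics; cat > h.py <<'E'
import numpy as np, cv2
from cell import ctrl
from scipy.spatial.transform import Rotation as Rn
def cloud(p):
    K=p["camera_matrix"];d=p["depth"];h,w=d.shape
    u,v=np.meshgrid(np.arange(w),np.arange(h))
    pts=np.stack([(u-K[0][2])/K[0][0],(v-K[1][2])/K[1][1]],-1)
    q=pts.copy()
    for _ in range(8): q=pts/(1+p["k1"]*(q**2).sum(-1,keepdims=True))
    c=np.concatenate([q,np.ones((h,w,1))],-1)*d[...,None]
    X=(c-p["t"])@np.array(p["R"])
    X[d<=0]=np.nan
    return X
def save(p,n): cv2.imwrite("pics/"+n,p["color"][...,::-1])
E
python3 - <<'E'
from h import *
s=ctrl.read_state();print({k:np.round(v,3) for k,v in s.items()})
ims=[]
for c in("scene","top"):
    p=ctrl.get_image(c);X=cloud(p);np.save(c+".npy",X);np.save(c+"_c.npy",p["color"]);ims.append(p["color"])
    for n in("rack","sheet","mould","grid","spray","plates","jar","sheet_grip"):
        for r in ctrl.search_frame(n,p)[:2]:
            e=r["extent"];u,v=int(e[0]),int(e[1])
            print(c,n,round(r["conf"],2),np.round(e),np.round(X[min(v,383),min(u,511)]))
cv2.imwrite("pics/a.png",cv2.resize(np.vstack(ims)[...,::-1],(400,600)) if 0 else np.hstack([cv2.resize(i,(400,300)) for i in ims])[...,::-1])
cv2.imwrite("pics/scene.png",ims[0][...,::-1]);cv2.imwrite("pics/top.png",ims[1][...,::-1])
E
```

```text
pics
{'clock': np.float64(0.0), 'qpos': array([-1.227,  0.629,  0.038,  1.518, -0.027,  0.996, -0.02 ]), 'qd': array([-0.001,  0.001, -0.001, -0.   , -0.001,  0.002,  0.   ]), 'tau': array([-0.0000e+00, -5.6340e+01,  1.2260e+00, -1.9346e+01,  1.1000e-02,
        1.0000e-02,  0.0000e+00]), 'eef_pos': array([258.68 , 595.596, 230.36 ]), 'tool_rot': array([-3.14 ,  0.   ,  2.732]), 'force': array([-0.013,  0.002,  0.098]), 'torque': array([-0.033,  0.005, -0.014]), 'width': np.float64(85.151)}
scene rack 0.88 [343. 192.  71. 120.] [603. 246. 198.]
scene sheet 0.65 [211. 193.  72.  36.] [ 490. -186.   -1.]
scene mould 0.66 [234. 233.  19.  18.] [656. -54.   3.]
scene grid 0.82 [344. 178.  49.  38.] [455. 253. 132.]
scene grid 0.75 [405. 226.  46.  42.] [559. 448.  66.]
scene spray 0.84 [157. 215.  28.  58.] [ 733. -261.  114.]
scene plates 0.64 [406. 227.  45.  41.] [563. 451.  67.]
scene plates 0.49 [343. 194.  73. 120.] [608. 243. 198.]
scene jar 0.58 [126. 188.  28.  39.] [ 616. -430.   74.]
scene sheet_grip 0.9 [213. 193.  74.  38.] [ 489. -179.    0.]
scene sheet_grip 0.7 [235. 235.  16.  18.] [658. -51.   1.]
top rack 0.7 [187. 192.  60.  70.] [nan nan nan]
top sheet 0.86 [318. 213.  70.  43.] [ 477. -202.    6.]
top mould 0.48 [276. 159.  13.  17.] [675. -53.  11.]
top grid 0.93 [170. 209.   1.   9.] [499. 324.  -1.]
top spray 0.73 [338. 143.  18.  24.] [ 716. -259.  119.]
top spray 0.32 [185. 194.  61.  70.] [548. 274.  -1.]
top plates 0.6 [128. 200.  37.  33.] [526. 455.  76.]
top jar 0.78 [385. 182.  33.  23.] [ 583. -424.  103.]
top sheet_grip 0.77 [315. 216.  74.  45.] [ 466. -194.   13.]
```

```bash
python3 - <<'E'
import cv2
a=cv2.imread("pics/scene.png")[110:310,90:450];b=cv2.imread("pics/top.png")[110:290,90:420]
a=cv2.resize(a,(540,300),interpolation=3);b=cv2.resize(b,(540,295),interpolation=3)
import numpy as np
cv2.imwrite("pics/ab.png",np.vstack([a,b]))
E
```

```text
(no output)
```

View pics/ab.png

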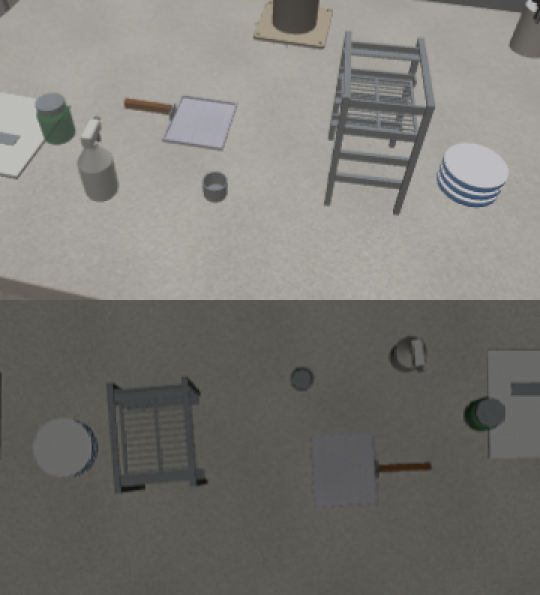

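```bash
python3 - <<'E'
from h import *
for c in("scene","top"):
    X=np.load(c+".npy");C=np.load(c+"_c.npy").astype(int)
    P=X.reshape(-1,3);col=C.reshape(-1,3);ok=np.isfinite(P[:,0]);P=P[ok];col=col[ok]
    def box(a,b,z0,z1,m=None):
        k=(P[:,0]>a[0])&(P[:,0]<a[1])&(P[:,1]>b[0])&(P[:,1]<b[1])&(P[:,2]>z0)&(P[:,2]<z1)
        return P[k],col[k]
    tbl=box((450,650),(50,150),-30,30)[0];print(c,"table z",tbl[:,2].mean(),tbl[:,2].std())
    R,_=box((350,750),(120,400),10,330)
    print(np.histogram(R[:,2],bins=np.arange(10,330,8)))
    T=R[R[:,2]>R[:,2].max()-18]
    print("rack top",len(T),cv2.minAreaRect(T[:,:2].astype(np.float32)),np.percentile(R[:,2],99))
    M,_=box((620,720),(-100,-10),12,60);print("mould",len(M),cv2.minAreaRect(M[:,:2].astype(np.float32)),M[:,2].max(),M.mean(0))
    W,cc=box((380,620),(-400,-80),-20,60)
    k=(cc[:,0]-cc[:,2]>35);H=W[k];print("handle",len(H),cv2.minAreaRect(H[:,:2].astype(np.float32)),H.mean(0))
    k=(cc[:,2]-cc[:,0]>4)&(W[:,1]>-290);S=W[k];print("sheet",len(S),cv2.minAreaRect(S[:,:2].astype(np.float32)),S[:,2].mean())
E
```

```text
scene table z -1.7241129115450409 1.6451119798042235
(array([ 31,  37,  34,  25,  31,  34, 138, 209, 163,  32,  30,  30,  14,
        21, 119, 147, 194,  36,  27,  34,  27,  21, 169, 954, 262,  46,
        37,  42,  32,  27, 265, 310, 271,  55, 434,   0,   0,   0,   0]), array([ 10,  18,  26,  34,  42,  50,  58,  66,  74,  82,  90,  98, 106,
       114, 122, 130, 138, 146, 154, 162, 170, 178, 186, 194, 202, 210,
       218, 226, 234, 242, 250, 258, 266, 274, 282, 290, 298, 306, 314,
       322]))
rack top 606 ((546.041015625, 238.42327880859375), (206.8629150390625, 149.50650024414062), 4.650851249694824) 286.95150294183475
mould 212 ((677.3929443359375, -50.623924255371094), (51.352352142333984, 49.89649963378906), 34.564056396484375) 41.88651816053831 [677.27553642 -50.50953253  27.5017071 ]
handle 94 ((461.0921630859375, -270.9311218261719), (59.16204071044922, 110.15404510498047), 2.021482467651367) [ 482.42446245 -271.48178463   36.57833311]
sheet 1073 ((478.3939208984375, -144.30401611328125), (160.11807250976562, 134.7095184326172), 2.5068068504333496) 1.9443645089498096
top t
[... 378 characters left out ...]
70, 178, 186, 194, 202, 210,
       218, 226, 234, 242, 250, 258, 266, 274, 282, 290, 298, 306, 314,
       322]))
rack top 585 ((543.0003051757812, 240.0011444091797), (200.27781677246094, 151.54959106445312), 4.748934745788574) 293.60603559086667
mould 73 ((674.6241455078125, -66.92498779296875), (81.49470520019531, 62.9198112487793), 76.55270385742188) 50.40263391080718 [674.95797014 -52.25165031  31.51826749]
handle 60 ((479.6211853027344, -268.5391845703125), (8.205108642578125, 107.63872528076172), 2.6546335220336914) [ 479.77584729 -267.79277826   39.67495352]
sheet 5 ((509.4590759277344, -164.5469512939453), (64.81634521484375, 68.52666473388672), 4.960565567016602) 5.392527742829944
```

The picture shows the rack (top view, about column 150, row 440 of the composite) with its depth along world y. The sheet faces it, handle towards -y (345, 468), and the mould is at (301, 378), clear of the bottle and jar. First I raise the tool clear of the rack and swing round.

```bash
python3 -m crank '[[[0,0,-1,0,0,0],[0,0,-1,0,0,0],[0,0,-1,0,0,0],[0,0,-1,0,0,0],[0,0,-1,0,0,0],[0,0,-1,0,0,0],[0,0,0,0,0,0]]]' -1; python3 -m crank '[[[-1,0,0,0,0,0.43],[-1,0,0,0,0,0.43],[-1,0,0,0,0,0.43],[-1,0,0,0,0,0.43],[-1,0,0,0,0,0.43],[-1,0,0,0,0,0.43],[-1,0,0,0,0,0.43],[-1,0,0,0,0,0.43],[-1,0,0,0,0,0.43],[-1,0,0,0,0,0.43],[-1,0,0,0,0,0.43],[-1,0,0,0,0,0.43]]]'
```

```text
clock: 1.48
eef_pos: [258.3, 594.6, 416.5]
tool_rot: [-3.134, 0.0, 2.732]
force: [0.9, 0.3, 0.8]
width: 85.5
clock: 2.48
eef_pos: [542.5, 377.6, 415.4]
tool_rot: [-3.139, -0.008, 2.187]
force: [0.3, 0.4, -0.1]
width: 85.5
```

```bash
python3 -c "
from h import *
p=ctrl.get_image('wrist');save(p,'w1.png');np.savez('w1.npz',X=cloud(p),c=p['color'])"; python3 -m crank '[[[-1,0,0,0,0,0.43],[-1,0,0,0,0,0.43],[-1,0,0,0,0,0.43],[-1,0,0,0,0,0.43],[-1,0,0,0,0,0.43],[-1,0,0,0,0,0.43],[-1,0,0,0,0,0.43],[-1,0,0,0,0,0.43],[-1,0,0,0,0,0.43],[-1,0,0,0,0,0.43],[0,0,0,0,0,0]]]'; python3 - <<'E'
from h import *
p=ctrl.get_image('wrist');save(p,'w2.png');np.savez('w2.npz',X=cloud(p),c=p['color'])
a=np.hstack([cv2.resize(cv2.imread('pics/w1.png'),(400,300)),cv2.resize(cv2.imread('pics/w2.png'),(400,300))]);cv2.imwrite('pics/w12.png',a)
E
```

```text
clock: 3.45
eef_pos: [666.7, 80.6, 411.0]
tool_rot: [-3.137, 0.003, 1.701]
force: [-0.3, -1.5, 0.6]
width: 85.5
```

View pics/w12.png

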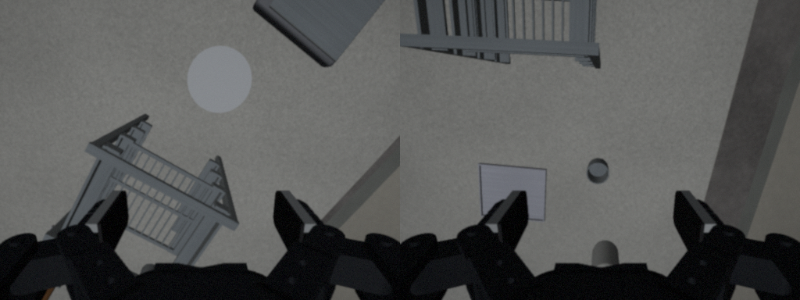

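Left frame: the rack from its far side. Right frame: the near end at the top, the sheet at (513, 190) and the mould at (597, 170). I go above the mould.

```bash
python3 -m crank '[[[-0.9,-0.05,-0,0,0,0.1],[-0.9,-0.05,0.5,0,0,0.1],[-0.9,-0.05,1,0,0,0.1],[-0.9,-0.06,1,0,0,0.1],[-0.8,-0.06,1,0,0,0],[0,0,1,0,0,0],[0,0,1,0,0,0],[0,0,1,0,0,0],[0,0,1,0,0,0],[0,0,0.8,0,0,0],[0,0,0,0,0,0]]]' -1; python3 - <<'E'
from h import *
p=ctrl.get_image('wrist');save(p,'w3.png');X=cloud(p)
for r in ctrl.search_frame('mould',p): print(r)
P=X.reshape(-1,3);k=(abs(P[:,0]-676)<60)&(abs(P[:,1]+51)<60)&(P[:,2]>30)&(P[:,2]<48);M=P[k]
print(len(M),M.mean(0),M.min(0),M.max(0),np.median(M[:,2]))
print(cv2.minEnclosingCircle(M[:,:2].astype(np.float32)))
s=ctrl.read_state();print(s['eef_pos'],s['tool_rot'])
E
```

```text
clock: 4.42
eef_pos: [677.4, -33.2, 152.6]
tool_rot: [3.135, -0.012, 1.685]
force: [-2.4, 0.8, -1.4]
width: 85.6
{'extent': [253.3, 202.7, 59.0, 61.8], 'conf': 0.68}
947 [673.25569801 -50.79345337  38.00835684] [647.82905149 -74.56550814  30.00929171] [698.84126462 -22.9068894   42.04573306] 39.428345414727666
((673.6372680664062, -48.96052169799805), 26.073514938354492)
[680.51835386 -33.93833504 157.45058878] [ 3.12787569 -0.01068453  1.68537869]
```

View pics/w3.png

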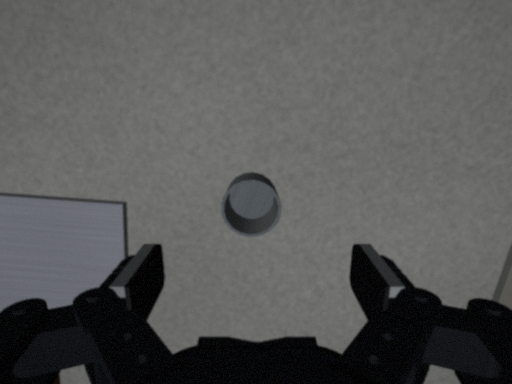

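Wrist picture: the mould is upright at pixel (253, 203), centre about (673.5, -50.5). I go down over it.

```bash
python3 -m crank '[[[-0.4,-0.15,0,0,0,0],[-0.15,-0.08,0.8,0,0,0],[0,0,1,0,0,0],[0,0,1,0,0,0],[0,0,0.8,0,0,0],[0,0,0,0,0,0]]]' -1
```

```text
clock: 5.02
eef_pos: [690.5, -55.4, 63.9]
tool_rot: [3.097, -0.003, 1.688]
force: [-1.1, 0.4, -1.3]
width: 85.3
```

```bash
python3 -m crank '[[[0,0,0,0,0,0],[0,0,0,0,0,0]]]'; python3 -c "
from h import *
s=ctrl.read_state();print(s['eef_pos'],s['tool_rot'],s['qd'],s['qpos'])"
```

```text
clock: 5.18
eef_pos: [692.6, -57.4, 67.8]
tool_rot: [3.092, -0.001, 1.688]
force: [-0.3, 0.2, 0.8]
width: 85.5
[692.62420227 -57.39935015  67.81971023] [ 3.09235365e+00 -8.98811490e-04  1.68759064e+00] [ 0.00560095 -0.03623544  0.01308491 -0.02928312  0.00557349  0.01104605
  0.00172288] [-0.09844629  0.87490959  0.26032192  1.55912239 -0.32664707  0.70184521
  0.43064084]
```

```bash
python3 -m crank '[[[0.15,-0.3,0,0.25,0,0],[0.15,-0.3,0,0.25,0,0],[0,0,0,0,0,0]]]' -1
```

```text
clock: 5.43
eef_pos: [677.2, -52.4, 75.0]
tool_rot: [3.136, 0.002, 1.686]
force: [-0.6, 0.7, 0.4]
width: 85.1
```

```bash
python3 -m crank '[[[0.07,-0.15,0.5,0.05,0,0],[0,-0.07,0.5,0.1,0,0],[0,-0.05,0.5,0.1,0,0],[0,0,0,0,0,0]]]' -1
```

```text
clock: 5.77
eef_pos: [671.6, -51.0, 30.6]
tool_rot: [-3.127, 0.003, 1.688]
force: [-0.6, 0.7, -1.0]
width: 85.4
```

```bash
python3 -m crank '[[[0,0.08,0.3,-0.1,0,0],[0,0,0.3,0,0,0],[0,0,0,0,0,0]]]' -1;python3 -m crank '[[[0,0,0,0,0,0],[0,0,0,0,0,0],[0,0,0,0,0,0],[0,0,0,0,0,0],[0,0,0,0,0,0],[0,0,0,0,0,0],[0,0,0,0,0,0],[0,0,0,0,0,0]]]' 1
```

```text
clock: 6.02
eef_pos: [672.5, -51.0, 8.3]
tool_rot: [-3.133, 0.003, 1.688]
force: [-0.2, 1.0, -0.9]
width: 85.3
clock: 6.68
eef_pos: [673.4, -51.6, 9.2]
tool_rot: [-3.134, 0.003, 1.687]
force: [-0.5, 0.4, -0.5]
width: 49.6
```

```bash
python3 -m crank '[[[0,0,-0.2,0,0,0],[0,0,-0.4,0,0,0],[0,0,-0.6,0,0,0],[0,0,-0.6,0,0,0],[0,0,-0.4,0,0,0],[0,0,0,0,0,0]]]' ; python3 -m crank '[[[-0.08,-0.2,0,0,0,0],[-0.15,-0.4,0,0,0,0],[-0.25,-0.6,0,0,0,0.1],[-0.25,-0.7,0,0,0,0.1],[-0.25,-0.7,0,0,0,0.1],[-0.25,-0.7,0,0,0,0.1],[-0.25,-0.7,0,0,0,0.1],[-0.25,-0.7,0,0,0,0.1],[-0.2,-0.7,0,0,0,0.1],[-0.2,-0.4,0,0,0,0],[-0.1,-0.2,0,0,0,0],[0,0,0,0,0,0]]]'
```

```text
clock: 7.18
eef_pos: [673.2, -51.4, 80.4]
tool_rot: [-3.133, 0.003, 1.687]
force: [0.6, -0.4, -0.8]
width: 49.6
clock: 8.18
eef_pos: [482.5, -135.8, 78.1]
tool_rot: [-3.124, 0.002, 1.612]
force: [0.4, 0.5, -0.8]
width: 49.9
```

```bash
python3 - <<'E'
from h import *
out=[]
for c in("scene","wrist"):
    p=ctrl.get_image(c);X=cloud(p);out.append(cv2.resize(p["color"][...,::-1],(400,300)) if c=="wrist" else cv2.resize(p["color"][120:270,130:330,::-1],(400,300)))
    P=X.reshape(-1,3);col=p["color"].reshape(-1,3).astype(int);k=np.isfinite(P[:,0])&(abs(P[:,0]-476)<110)&(P[:,1]>-250)&(P[:,1]<-40)&(P[:,2]<20)&(col[:,2]-col[:,0]>4);S=P[k]
    print(c,len(S),cv2.minAreaRect(S[:,:2].astype(np.float32)),S[:,2].mean(), np.percentile(S,[.5,99.5],axis=0))
s=ctrl.read_state();print(s['eef_pos'],s['tool_rot'],s['width'])
cv2.imwrite("pics/c.png",np.hstack(out))
E
```

```text
scene 1040 ((477.68560791015625, -143.6077117919922), (164.12640380859375, 139.53025817871094), 1.8241589069366455) 1.9263530378984108 [[ 399.21349431 -212.22524448   -2.60998796]
 [ 558.23697727  -74.62195499   11.1139987 ]]
wrist 27268 ((475.1527099609375, -159.79896545410156), (168.52792358398438, 178.27609252929688), 2.1029398441314697) 3.799217324582005 [[ 394.47680412 -189.23825876    1.31041799]
 [ 554.20200573  -69.74454668   11.07389527]]
[ 485.02053486 -134.9835564    78.16702256] [-3.12699785e+00  2.18337135e-03  1.61340541e+00] 49.795226239949585
```

View pics/c.png

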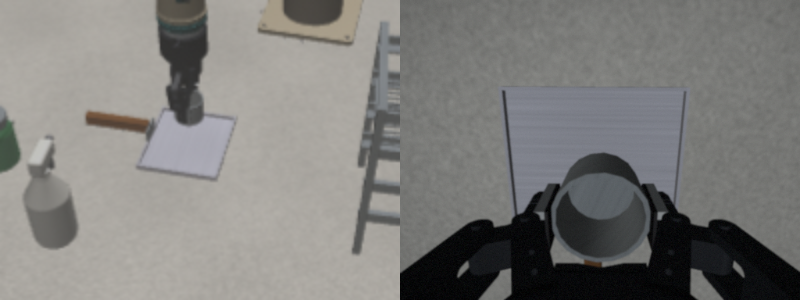

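Left (scene): the mould is held upright over the sheet. Right (wrist): it sits centred between the pads at (597, 210), with the sheet below. Sheet centre is about (475, -142). I lower it.

```bash
python3 -m crank '[[[-0.3,-0.15,0,-0.08,0,0],[-0.25,-0.13,0.2,-0.07,0,0],[0,0,0.4,0,0,0],[0,0,0.5,0,0,0],[0,0,0.4,0,0,0],[0,0,0.2,0,0,0],[0,0,0,0,0,0]]]'
```

```text
clock: 8.87
eef_pos: [489.8, -148.5, 25.3]
tool_rot: [3.126, 0.003, 1.625]
force: [0.3, 0.6, 0.1]
width: 49.6
```

```bash
python3 -m crank '[[[-0.1,-0.25,0,0.08,0,0],[0,-0.22,0,0.07,0,0],[0,0,0.1,0,0,0],[0,0,0.1,0,0,0],[0,0,0,0,0,0]]]'
```

```text
clock: 9.28
eef_pos: [476.9, -151.9, 19.9]
tool_rot: [3.141, 0.004, 1.627]
force: [-0.1, -0.2, -0.7]
width: 49.8
```

```bash
python3 -m crank '[[[0,0,0.1,0,0,0],[0,0,0.07,0,0,0],[0,0,0.05,0,0,0],[0,0,0,0,0,0]]]'
```

```text
clock: 9.62
eef_pos: [477.7, -152.1, 13.3]
tool_rot: [3.139, 0.005, 1.627]
force: [-0.2, 0.6, -1.2]
width: 49.5
```

```bash
python3 -m crank '[[[0,0,0.05,0,0,0],[0,0,0,0,0,0]]]'; python3 -m crank '[[[0,0,0,0,0,0],[0,0,0,0,0,0],[0,0,0,0,0,0],[0,0,0,0,0,0],[0,0,0,0,0,0],[0,0,0,0,0,0]]]' -1;  python3 -m crank '[[[0,0,-0.3,0,0,0],[0,0,-0.6,0,0,0],[0,0,-1,0,0,0],[0,0,-1,0,0,0],[0,0,-1,0,0,0],[0,0,-1,0,0,0],[0,0,0,0,0,0]]]'; python3 - <<'E'
from h import *
p=ctrl.get_image("wrist");X=cloud(p);save(p,"w4.png")
P=X.reshape(-1,3);col=p["color"].reshape(-1,3).astype(int);k=np.isfinite(P[:,0])&(abs(P[:,0]-476)<110)&(P[:,1]>-250)&(P[:,1]<-40)&(P[:,2]<20)&(col[:,2]-col[:,0]>4);S=P[k]
print(len(S),cv2.minAreaRect(S[:,:2].astype(np.float32)), np.percentile(S,[.5,99.5],axis=0))
k=(P[:,2]>32)&(P[:,2]<60)&(abs(P[:,0]-477)<50)&(abs(P[:,1]+152)<45);M=P[k];print(len(M),cv2.minEnclosingCircle(M[:,:2].astype(np.float32)),np.median(M[:,2]))
k=(P[:,2]>10)&(P[:,2]<60)&(col[:,0]-col[:,2]>30)&(P[:,1]<-200);M=P[k];print(len(M),cv2.minAreaRect(M[:,:2].astype(np.float32)) if len(M) else 0)
s=ctrl.read_state();print(s['eef_pos'],s['tool_rot'],s['width'])
E
```

```text
clock: 9.78
eef_pos: [477.8, -152.1, 11.6]
tool_rot: [3.139, 0.005, 1.627]
force: [0.0, 0.5, -1.6]
width: 49.7
clock: 10.28
eef_pos: [478.4, -152.3, 12.0]
tool_rot: [3.138, 0.005, 1.627]
force: [0.3, 0.1, 0.4]
width: 85.5
clock: 10.87
eef_pos: [475.9, -151.6, 166.9]
tool_rot: [-3.142, 0.003, 1.625]
force: [0.5, -1.4, 0.0]
width: 85.2
22016 ((476.3609924316406, -142.78176879882812), (163.35580444335938, 145.4359893798828), 1.9813764095306396) [[ 395.07779292 -210.62842033    1.23764394]
 [ 554.57584658  -70.46638472   11.33175908]]
873 ((476.82879638671875, -150.23733520507812), 26.120677947998047) 42.454926968421844
1294 ((479.67156982421875, -264.2859191894531), (13.473177909851074, 107.51429748535156), 2.6637794971466064)
[ 474.91428992 -151.01788929  165.04035489] [-3.13917383e+00  1.63199484e-03  1.62542404e+00] 85.55434110866507
```

View pics/w4.png

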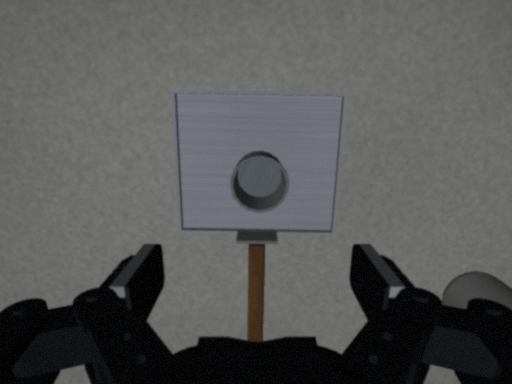

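Wrist view: the mould stands released on the sheet at pixel (260, 181), handle along column 257. Sheet centre is about (475, -141.5), yaw 92.2°. Next I grip the handle.

```bash
python3 -m crank '[[[-0.5,0,0,0,0,0.1],[-1,0,0,0,0,0.05],[-1,0,0,0,0,0],[-1,0,0,0,0,0],[-0.7,0,0.3,0,0,0],[0,0,0.8,0.05,0,0],[0,-0.1,0.8,0.05,0,0],[0,-0.1,0.8,0.05,0,0],[0,0,0,0,0,0]]]' -1
```

```text
clock: 11.67
eef_pos: [471.7, -280.2, 79.8]
tool_rot: [-3.122, -0.001, 1.613]
force: [-1.1, 0.6, -0.0]
width: 85.2
```

```bash
python3 -m crank '[[[0,0.2,0,-0.15,0,0],[0,0,0.5,0,0,0],[0,0,0.5,0.05,0,0],[0,0,0.4,0.05,0,0],[0,0,0,0,0,0]]]' -1
```

```text
clock: 12.08
eef_pos: [479.6, -279.5, 37.5]
tool_rot: [-3.131, -0.001, 1.613]
force: [-0.2, 0.3, -0.0]
width: 85.5
```

```bash
python3 -m crank '[[[0,0,0.4,-0.05,0,0],[0,0,0.35,0,0,0],[0,0,0.15,0,0,0],[0,0,0,0,0,0]]]' -1
```

```text
clock: 12.42
eef_pos: [481.7, -279.4, 10.6]
tool_rot: [-3.139, -0.0, 1.615]
force: [-0.4, 0.2, -0.4]
width: 85.6
```

```bash
python3 -m crank '[[[0,0,0,0,0,0],[0,0,0,0,0,0],[0,0,0,0,0,0],[0,0,0,0,0,0],[0,0,0,0,0,0],[0,0,0,0,0,0],[0,0,0,0,0,0],[0,0,0,0,0,0],[0,0,0,0,0,0],[0,0,0,0,0,0]]]' 1; python3 -m crank '[[[0,0,-0.1,0,0,0],[0,0,-0.2,0,0,0],[0,0,-0.3,0,0,0],[0,0,-0.3,0,0,0],[0,0,-0.2,0,0,0],[0,0,0,0,0,0]]]'
```

```text
clock: 13.25
eef_pos: [483.0, -280.0, 12.8]
tool_rot: [3.141, 0.002, 1.615]
force: [0.5, -0.5, -0.8]
width: 15.1
clock: 13.75
eef_pos: [482.5, -280.4, 48.6]
tool_rot: [-3.141, 0.002, 1.615]
force: [-0.6, 0.0, -2.8]
width: 14.9
```

```bash
cat > sh.py <<'E'
from h import *
# fit sheet floor plane + mould + gripper from wrist and scene
def look(name):
    s=ctrl.read_state();e=s['eef_pos'];print(np.round(e,1),np.round(s['tool_rot'],3),round(s['width'],1))
    p=ctrl.get_image("wrist");X=cloud(p);save(p,name)
    P=X.reshape(-1,3);col=p["color"].reshape(-1,3).astype(int)
    k=np.isfinite(P[:,0])&(col[:,2]-col[:,0]>4)&(P[:,1]>e[1]+50)&(P[:,1]<e[1]+230)&(abs(P[:,0]-e[0])<110)&(abs(P[:,2]-e[2])<40);S=P[k]
    A=np.c_[S[:,:2]-S[:,:2].mean(0),np.ones(len(S))]
    c=np.linalg.lstsq(A,S[:,2],rcond=None)[0]
    for _ in range(3):
        m=abs(A@c-S[:,2])<4;c=np.linalg.lstsq(A[m],S[m,2],rcond=None)[0]
    print("slopes",np.round(c[:2],3),"z",round(c[2],1),S.mean(0).round(1),"n",m.sum(),cv2.minAreaRect(S[m][:,:2].astype(np.float32)),np.percentile(S[m],[.5,99.5],axis=0).round(1).tolist())
    return p,X
E
python3 -c "
from sh import *
p,X=look('w5.png')
q=ctrl.get_image('scene');cv2.imwrite('pics/c2.png',np.hstack([cv2.resize(cv2.imread('pics/w5.png'),(400,300)),cv2.resize(q['color'][120:270,130:330,::-1],(400,300))]))"
```

```text
[ 482.5 -280.4   48.6] [-3.141e+00  2.000e-03  1.615e+00] 14.9
slopes [-0.    -0.008] z 38.1 [ 477.1 -188.7   39.5] n 32521 ((477.1045837402344, -187.14561462402344), (156.2571258544922, 41.00838088989258), 2.564338445663452) [[400.4, -209.4, 36.4], [553.7, -165.2, 40.1]]
```

View pics/c2.png

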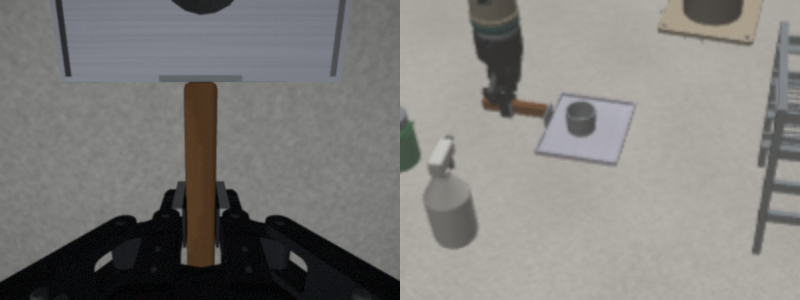

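Both views: the sheet is lifted level by its handle with the mould upright on it. I carry it to in front of the rack and measure the rack closer there.

```bash
python3 -m crank '[[[0,0,-0.2,0,0,0],[0.1,0.05,-0.4,0,0,0],[0.2,0.1,-0.5,0,0,0],[0.3,0.15,-0.5,0,0,-0.05],[0.4,0.2,-0.5,0,0,-0.05],[0.5,0.25,-0.4,0,0,-0.05],[0.6,0.3,-0.3,0,0,-0.05],[0.7,0.35,-0.2,0,0,-0.05],[0.7,0.35,-0.2,0,0,-0.05],[0.7,0.35,-0.1,0,0,-0.05],[0.6,0.35,0,0,0,-0.05]]]'; python3 -m crank '[[[0.5,0.3,0,0,0,0],[0.4,0.2,0,0,0,0],[0.3,0.15,0,0,0,0],[0.2,0.1,0,0,0,0],[0.1,0,0,0,0,0],[0,0,0,0,0,0]]]'
```

```text
clock: 14.77
eef_pos: [545.0, -129.8, 157.0]
tool_rot: [-3.137, 0.002, 1.646]
force: [-0.2, -0.3, -2.6]
width: 14.8
clock: 15.27
eef_pos: [565.6, -71.9, 160.2]
tool_rot: [-3.137, -0.002, 1.657]
force: [-0.8, -0.5, -3.2]
width: 14.6
```

```bash
python3 - <<'E'
from sh import *
p,X=look('w6.png');np.save('w6.npy',X);np.save('w6c.npy',p['color'])
out=[cv2.imread('pics/w6.png')]
q=ctrl.get_image('scene');np.save('s6.npy',cloud(q));np.save('s6c.npy',q['color'])
out.append(cv2.resize(q['color'][110:330,170:463,::-1],(512,384),interpolation=3))
cv2.imwrite('pics/c3.png',cv2.resize(np.hstack(out),(800,300)))
E
```

```text
[565.6 -71.9 160.2] [-3.137e+00 -2.000e-03  1.657e+00] 14.6
slopes [-0.004 -0.005] z 150.0 [556.2  19.5 151.4] n 32485 ((556.2335815429688, 21.1385498046875), (155.7397003173828, 41.103065490722656), 4.924079895019531) [[479.5, -3.6, 148.1], [632.8, 45.7, 152.0]]
```

View pics/c3.png

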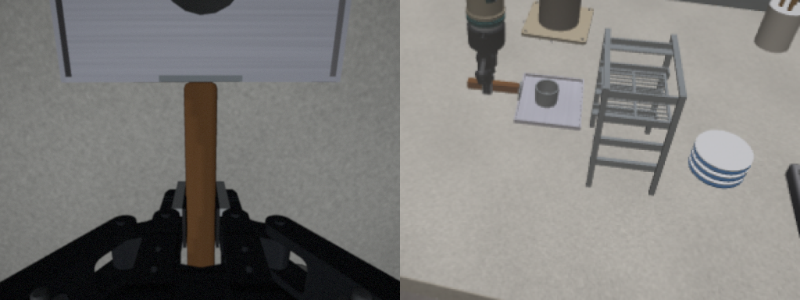

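The sheet is level in front of the rack, mould upright (scene at (547, 93)). Now the rack's front/back ends and rail heights, in the same camera as the sheet.

```bash
python3 - <<'E'
from h import *
a=np.radians(94.7);d=np.array([np.cos(a),np.sin(a)]);l=np.array([-d[1],d[0]])
src={'scene6':np.load('s6.npy'),'scene0':np.load('scene.npy'),'top':np.load('top.npy'),'w1':np.load('w1.npz')['X'],'w2':np.load('w2.npz')['X']}
for n,X in src.items():
    P=X.reshape(-1,3);P=P[np.isfinite(P[:,0])]
    q=P[:,:2]-np.array([544,239.5]);L=np.c_[q@d,q@l,P[:,2]]
    m=(abs(L[:,0])<90)&(abs(L[:,1])<115)&(L[:,2]>15);L=L[m]
    T=L[L[:,2]>279];r=np.percentile(T,[1,99],axis=0) if len(T) else np.zeros((2,3))
    g=L[(abs(L[:,0])<60)&(abs(L[:,1])<60)&(L[:,2]>185)&(L[:,2]<212)]
    print(n,'top x',r[:,0].round(1),'y',r[:,1].round(1),'z',np.median(T[:,2]).round(1),'grid z',np.median(g[:,2]).round(1),len(g), 'bar yaw fit:',)
    for side in(1,-1):
        for k,h in enumerate((30,94,158,222)):
            w=L[(abs(abs(L[:,1])-80)<14)&(L[:,1]*side>0)&(L[:,2]>h+30)&(L[:,2]<h+64)]
            for e,(x0,x1) in {'front':(-82,-66),'mid':(-55,55),'back':(66,82)}.items():
                v=w[(w[:,0]>x0)&(w[:,0]<x1)]
                if len(v)>8: print('  side',side,'pair',k+1,e,len(v),'z-h pct',np.percentile(v[:,2]-h,[5,50,95]).round(),'|y|',np.percentile(abs(v[:,1]),[5,50,95]).round())
X=src['scene6'];P=X.reshape(-1,3);c=np.load('s6c.npy').reshape(-1,3).astype(int)
k=np.isfinite(P[:,0])&(c[:,2]-c[:,0]>4)&(abs(P[:,0]-553)<110)&(abs(P[:,1]-67)<90)&(P[:,2]>130)&(P[:,2]<170)
S=P[k];print('sheet in scene',len(S),cv2.minAreaRect(S[:,:2].astype(np.float32)),np.median(S[:,2]))
E
```

```text
scene6 top x [-75.8  73.2] y [-103.9   96.9] z 285.2 grid z 197.0 433 bar yaw fit:
  side 1 pair 1 front 36 z-h pct [34. 44. 60.] |y| [70. 84. 91.]
  side 1 pair 1 mid 92 z-h pct [34. 38. 51.] |y| [73. 85. 89.]
  side 1 pair 1 back 14 z-h pct [36. 48. 60.] |y| [73. 85. 90.]
  side 1 pair 2 front 43 z-h pct [33. 39. 60.] |y| [67. 85. 92.]
  side 1 pair 2 mid 53 z-h pct [39. 47. 51.] |y| [83. 85. 88.]
  side 1 pair 2 back 10 z-h pct [42. 48. 55.] |y| [74. 84. 90.]
  side 1 pair 3 front 36 z-h pct [33. 43. 62.] |y| [67. 84. 91.]
  side 1 pair 3 mid 284 z-h pct [34. 40. 50.] |y| [69. 83. 88.]
  side 1 pair 3 back 36 z-h pct [38. 49. 61.] |y| [67. 82. 90.]
  side 1 pair 4 front 23 z-h pct [36. 63. 63.] |y| [68. 78. 90.]
  side 1 pair 4 mid 352 z-h pct [33. 37. 49.] |y| [67. 83. 88.]
  side 1 pair 4 back 21 z-h pct [35. 62. 64.] |y| [67. 76. 89.]
  side -1 pair 1 mid 245 z-h pct [33. 40. 50.] |y| [70. 90. 93.]
  side -1 pair 2 mid 258 z-h pct [33. 41. 50.] |y| [70. 90. 93.]
  side -1 pair 3 mid 310 z-h pct [33. 41. 51.] |y| [67. 90. 93.]
  side -1 pair 4 front 17 z-h pct [46. 63. 64.] |y| 
[... 4254 characters left out ...]
h pct [36. 38. 52.] |y| [69. 84. 89.]
  side -1 pair 1 front 44 z-h pct [36. 38. 52.] |y| [67. 78. 91.]
  side -1 pair 1 mid 95 z-h pct [38. 51. 53.] |y| [87. 88. 89.]
  side -1 pair 2 front 66 z-h pct [36. 38. 52.] |y| [67. 80. 91.]
  side -1 pair 2 mid 130 z-h pct [37. 51. 52.] |y| [87. 88. 89.]
  side -1 pair 3 front 114 z-h pct [35. 38. 53.] |y| [68. 78. 92.]
  side -1 pair 3 mid 189 z-h pct [37. 51. 53.] |y| [86. 88. 89.]
  side -1 pair 4 front 115 z-h pct [35. 38. 63.] |y| [67. 79. 93.]
  side -1 pair 4 mid 1293 z-h pct [36. 38. 52.] |y| [67. 77. 88.]
sheet in scene 1215 ((554.6116943359375, 64.154052734375), (161.43899536132812, 138.5062255859375), 4.930112838745117) 148.4128382331468
```

Rack's front is at -y (stops seen only at the +y end), z0 ≈ 38 so the rails are at 132, axis through (543.5, 239.5) at 94.7°. The sheet sits about 5 mm to the low-x side and 10 mm high, so I correct that first and then enter.

```bash
cat > rk.py <<'E'
from h import *
a=np.radians(94.7);d=np.array([np.cos(a),np.sin(a)]);l=np.array([-d[1],d[0]])
s=ctrl.read_state();q=np.array(s['eef_pos'][:2])-[543.5,239.5]
print("sheet rack x %.1f y %.1f (TCP lateral %.1f) under z %.1f yaw err deg %.2f tilt"%(q@d+138.5,q@l+138.5*np.sin(s['tool_rot'][2]+np.radians(-.0)-a)+1.5,q@l,s['eef_pos'][2]-13.2-38-94,np.degrees(s['tool_rot'][2]-a)),np.round(s['tool_rot'],3),np.round(s['force'],1),s['clock'])
E
python3 rk.py; python3 -m crank '[[[0,0.08,0.1,0,0,0],[0,0.08,0.12,0,0,0],[0,0,0.12,0,0,0],[0,0,0,0,0,0]]]'; python3 rk.py
```

```text
sheet rack x -175.1 y 5.5 (TCP lateral 3.6) under z 15.0 yaw err deg 0.16 tilt [-3.138e+00 -1.000e-03  1.656e+00] [ 0.   0.9 -3.3] 15.3667
clock: 15.7
eef_pos: [569.6, -77.0, 149.0]
tool_rot: [-3.137, 0.001, 1.65]
force: [0.5, -0.1, -3.6]
width: 15.1
sheet rack x -179.1 y 1.0 (TCP lateral -0.1) under z 3.8 yaw err deg -0.17 tilt [-3.137e+00  1.000e-03  1.650e+00] [ 0.5 -0.1 -3.6] 15.7
```

```bash
python3 -m crank '[[[0.2,0.02,-0.05,0,0,0],[0.4,0.02,-0.03,0,0,0],[0.4,0,0,0,0,0],[0.3,0,0,0,0,0],[0.15,0,0,0,0,0],[0,0,0,0,0,0]]]'; python3 rk.py
```

```text
clock: 16.2
eef_pos: [566.5, -28.3, 150.9]
tool_rot: [-3.135, -0.001, 1.65]
force: [0.1, 1.3, -3.3]
width: 14.6
sheet rack x -130.3 y 0.1 (TCP lateral -0.9) under z 5.7 yaw err deg -0.18 tilt [-3.135e+00 -1.000e-03  1.650e+00] [ 0.1  1.3 -3.3] 16.2
```

```bash
python3 - <<'E'
from sh import *
p,X=look('w7.png');d_=p['depth']
q=ctrl.get_image('scene')
cv2.imwrite('pics/c4.png',np.hstack([cv2.resize(cv2.imread('pics/w7.png'),(400,300)),cv2.resize(q['color'][120:270,240:440,::-1],(400,300),interpolation=3)]))
E
```

```text
[566.5 -28.3 150.9] [-3.135e+00 -1.000e-03  1.650e+00] 14.6
slopes [-0.006 -0.006] z 140.6 [557.8  63.2 142. ] n 32474 ((557.6546630859375, 64.74354553222656), (155.48768615722656, 40.98773193359375), 4.481515407562256) [[481.1, 40.5, 138.7], [634.4, 88.9, 142.7]]
```

View pics/c4.png

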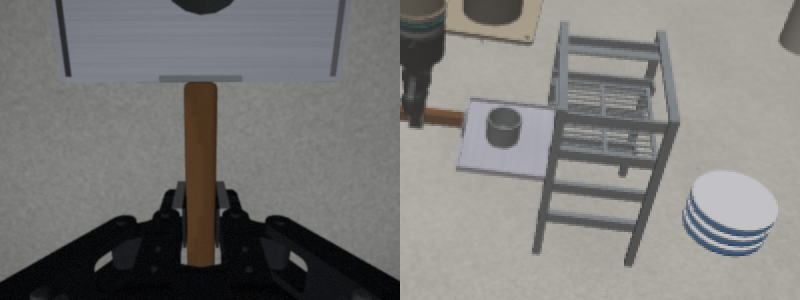

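The leading edge has entered between the front posts with no contact, mould upright (scene at (503, 122)), lateral error about 0. I continue inwards.

```bash
python3 -m crank '[[[0.2,0,0.02,0,0,0],[0.4,0,0.02,0,0,0],[0.5,0,0,0,0,0],[0.5,0,0,0,0,0],[0.3,0,0,0,0,0],[0.15,0,0,0,0,0],[0,0,0,0,0,0]]]'; python3 rk.py
```

```text
clock: 16.88
eef_pos: [561.4, 34.4, 149.5]
tool_rot: [-3.135, 0.001, 1.644]
force: [0.7, -0.2, -3.0]
width: 15.1
sheet rack x -67.4 y -0.8 (TCP lateral -1.1) under z 4.3 yaw err deg -0.51 tilt [-3.135e+00  1.000e-03  1.644e+00] [ 0.7 -0.2 -3. ] 16.8833
```

```bash
python3 -m crank '[[[0.2,-0.01,0,0,0,-0.04],[0.4,-0.01,0,0,0,-0.04],[0.5,-0.01,0,0,0,0],[0.3,0,0,0,0,0],[0.15,0,0,0,0,0],[0,0,0,0,0,0]]]'; python3 rk.py
```

```text
clock: 17.38
eef_pos: [556.6, 82.3, 149.5]
tool_rot: [-3.136, 0.003, 1.65]
force: [0.4, -0.0, -3.2]
width: 15.1
sheet rack x -19.2 y 0.9 (TCP lateral -0.2) under z 4.3 yaw err deg -0.16 tilt [-3.136e+00  3.000e-03  1.650e+00] [ 0.4 -0.  -3.2] 17.3833
```

Slowly now until it meets the stops.

```bash
python3 -m crank '[[[0.15,0,0.02,0,0,0],[0.2,0,0.02,0,0,0],[0.15,0,0.02,0,0,0],[0.1,0,0,0,0,0],[0,0,0,0,0,0]]]'; python3 rk.py
```

```text
clock: 17.8
eef_pos: [555.2, 100.2, 147.4]
tool_rot: [-3.136, 0.004, 1.648]
force: [0.8, 0.1, -3.1]
width: 14.9
sheet rack x -1.3 y 0.5 (TCP lateral -0.3) under z 2.2 yaw err deg -0.28 tilt [-3.136  0.004  1.648] [ 0.8  0.1 -3.1] 17.8
```

```bash
python3 -m crank '[[[0.07,0,0,0,0,0],[0.07,0,0,0,0,0],[0,0,0,0,0,0]]]'; python3 rk.py
```

```text
clock: 18.05
eef_pos: [555.3, 103.4, 147.5]
tool_rot: [-3.136, 0.006, 1.647]
force: [-0.2, 0.4, -3.3]
width: 14.8
sheet rack x 1.9 y 0.0 (TCP lateral -0.6) under z 2.3 yaw err deg -0.34 tilt [-3.136  0.006  1.647] [-0.2  0.4 -3.3] 18.05
```

```bash
python3 -m crank '[[[0.07,0,0.03,0,0,0],[0.07,0,0.03,0,0,0],[0,0,0,0,0,0]]]'; python3 rk.py;python3 -m crank '[[[0.08,0,0,0,0,0]]]'; python3 rk.py
```

```text
clock: 18.3
eef_pos: [556.0, 103.4, 146.4]
tool_rot: [-3.138, 0.01, 1.645]
force: [-0.4, 1.5, -1.8]
width: 14.9
sheet rack x 1.8 y -0.8 (TCP lateral -1.3) under z 1.2 yaw err deg -0.45 tilt [-3.138  0.01   1.645] [-0.4  1.5 -1.8] 18.3
clock: 18.38
eef_pos: [556.3, 103.7, 146.7]
tool_rot: [-3.139, 0.013, 1.644]
force: [0.6, -9.2, -0.1]
width: 14.9
sheet rack x 2.1 y -1.4 (TCP lateral -1.7) under z 1.5 yaw err deg -0.49 tilt [-3.139  0.013  1.644] [ 0.6 -9.2 -0.1] 18.3833
```

Stop contact at sheet x ≈ 2 (9 N). I lower it the last millimetre and check the force.

```bash
python3 -m crank '[[[0,0,0.04,0,0,0],[0,0,0.03,0,0,0],[0,0,0,0,0,0]]]'; python3 rk.py; python3 -c "
from sh import *
look('w8.png')"
```

```text
clock: 18.63
eef_pos: [556.3, 103.4, 145.3]
tool_rot: [-3.139, 0.013, 1.644]
force: [-1.3, -2.8, 0.0]
width: 15.2
sheet rack x 1.8 y -1.3 (TCP lateral -1.6) under z 0.1 yaw err deg -0.49 tilt [-3.139  0.013  1.644] [-1.3 -2.8  0. ] 18.6333
[556.3 103.4 145.3] [-3.139  0.013  1.644] 15.2
slopes [0.001 0.004] z 134.9 [546.1 196.7 136. ] n 23695 ((546.377197265625, 191.87709045410156), (173.4229736328125, 51.6925163269043), 4.633081436157227) [[460.7, 161.8, 131.2], [625.1, 219.7, 137.0]]
```

```bash
python3 -m crank '[[[0,0,0,0,0,0],[0,0,0,0,0,0],[0,0,0,0,0,0],[0,0,0,0,0,0],[0,0,0,0,0,0],[0,0,0,0,0,0]]]' -1; python3 rk.py; python3 -m crank '[[[0,0,-0.2,0,0,0],[0,0,-0.4,0,0,0],[0,0,-0.5,0,0,0],[0,0,-0.5,0,0,0],[-0.5,0,-0.6,0,0,0],[-1,0,-0.5,0,0,0],[-1,0,0,0,0,0],[-1,0,0,0,0,0],[0,0,0,0,0,0]]]'; python3 - <<'E'
from h import *
out=[]
for c in('wrist','scene'):
    p=ctrl.get_image(c);X=cloud(p);im=p['color'][...,::-1]
    out.append(cv2.resize(im if c=='wrist' else im[100:280,230:470],(400,300),interpolation=3))
    P=X.reshape(-1,3);P=P[np.isfinite(P[:,0])]
    a=np.radians(94.7);d=np.array([np.cos(a),np.sin(a)]);l=np.array([-d[1],d[0]]);q=P[:,:2]-[543.5,239.5];L=np.c_[q@d,q@l,P[:,2]-38]
    for n,(b,z0,z1) in {'floor':(55,94,101),'mould':(50,125,142),'grid':(60,155,168)}.items():
        k=(abs(L[:,0])<b+25)&(abs(L[:,1])<b)&(L[:,2]>z0)&(L[:,2]<z1)
        if k.sum()>20: print(c,n,k.sum(),np.median(L[k,2]).round(1),np.percentile(L[k],[2,98],axis=0).round(1).tolist())
    if c=='wrist':
        col=p['color'].reshape(-1,3).astype(int)[np.isfinite(X.reshape(-1,3)[:,0])]
        k=(col[:,0]-col[:,2]>30)&(abs(L[:,1])<40)&(L[:,2]>95);print('handle',k.sum(),np.percentile(L[k],[1,50,99],axis=0).round(1).tolist())
cv2.imwrite('pics/c5.png',np.hstack(out))
E
```

```text
clock: 19.18
eef_pos: [557.6, 107.1, 145.9]
tool_rot: [3.141, 0.008, 1.644]
force: [-0.6, -0.0, 0.9]
width: 84.6
sheet rack x 5.4 y -3.0 (TCP lateral -3.2) under z 0.7 yaw err deg -0.52 tilt [3.141 0.008 1.644] [-0.6 -0.   0.9] 19.1833
clock: 19.93
eef_pos: [566.2, 2.6, 234.5]
tool_rot: [3.139, 0.008, 1.651]
force: [-0.5, -1.4, 1.0]
width: 85.1
handle 2847 [[-179.8, -7.3, 130.6], [-142.8, -0.4, 132.4], [-110.8, 6.6, 134.0]]
scene floor 274 95.3 [[-54.2, -54.4, 94.1], [67.7, 43.4, 99.9]]
scene mould 46 130.7 [[-73.0, -31.8, 125.3], [15.8, 8.3, 136.0]]
scene grid 508 159.1 [[-70.0, -55.4, 155.9], [66.6, 58.5, 162.0]]
```

View pics/c5.png

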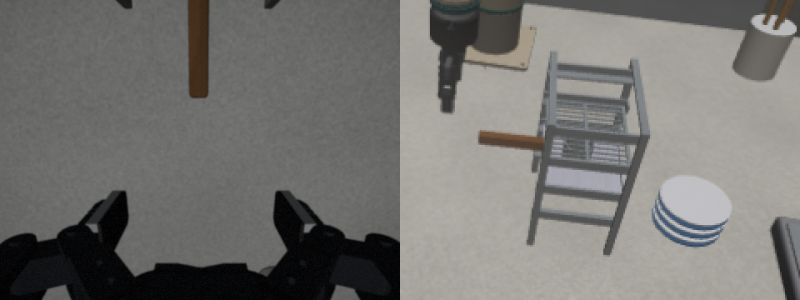

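Wrist: the handle sticks straight out (column 198) and ends at rack x ≈ -181, with its top at 132 mm, both as they should be at home. One zoomed look to confirm the mould.

```bash
python3 - <<'E'
from h import *
p=ctrl.get_image('scene');print(ctrl.search_frame('mould',p)[:2])
cv2.imwrite('pics/z.png',cv2.resize(p['color'][140:230,300:390,::-1],(600,600),interpolation=2))
E
```

```text
[{'extent': [335.1, 187.9, 7.4, 4.1], 'conf': 0.51}]
```

View pics/z.png

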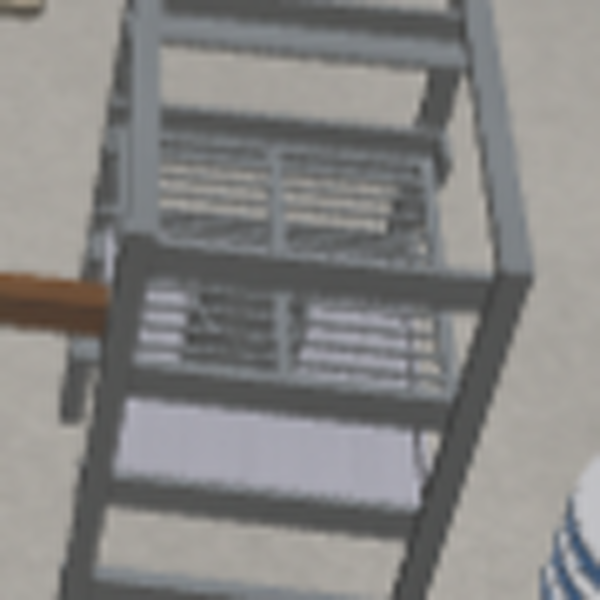

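The mould shows through the grid at about (235, 320) of the crop. It is upright in size and place, a little towards the handle as I set it. The grid is in place and the arm is clear, so I hand in.

```bash
python3 -c "
from h import *
print(ctrl.finish_job())"
```

```text
the job is handed in; nothing more can be done
None
```

I stood the mould on the baking sheet while it lay on the worktop. Then I carried the sheet level by its handle, slid it onto the second rail pair up to the stops, and let go. The job was handed in at about 20 s; no verdict is reported.

**Sheet:** Just before release it was at rack x ≈ 2 mm and y ≈ -1 mm, at rail height within about 1 mm and level. I felt the stops at about 9 N. After release the handle end was at x ≈ -181 mm, where -183 mm is exactly home. That suggests x of about 2 to 5 mm, inside the tolerance.

**Mould:** Before the slide it stood upright, about 10 mm from the sheet's centre towards the handle. Afterwards it showed only partly, through the grid, in about the right place. I could not measure its final position or tilt exactly.

**Everything else:** The last picture shows the grid still on the third pair. The plates are in place, and the arm stayed clear of the spray bottle and jar. I did not measure any of the bystanders again at the end.

The cameras disagreed by about 2 to 3 mm on the rack's position, so I used the wrist camera's values.

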